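# Clamp an awl handle blank in the capstan vise

## Robot

A 6-joint arm with a two-finger parallel gripper is mounted at the origin on the work surface. World frame = base frame: x ahead of the robot, y to its left, z up, the work surface at z = 0. Lengths are in m, angles in rad, forces in N, time in s.
With the tool pointing down it reaches from about 0.35 to 0.975 m from the base axis. Payload 4.9 kg.
Tool frame: the origin (TCP) lies midway between the tips of the shut fingers; the grasp point (between the pads) lies 19 mm behind it; z points along the fingers, y is the line along which they close (so a half turn about z gives the same grasp; the last joint's range is limited). The gripper opens to 85 mm and grips with 20 to 120 N. Pads are 22 mm wide; open, the fingers measure 114 mm over their backs; the gripper's body (76 mm by 85 mm) begins 54 mm behind the grasp point. The pads swing forward as they close: fully open they stand 13 mm farther back than shut.
Start: joints at [-1.317, 0.053, 1.613, -0, 1.476, -0.119], TCP at [0.228, -0.582, 0.231] pointing down, gripper open.
Joint ranges: [-3.01, 3.01], [-1.01, 2.22], [0.06, 2.58], [-1.02, 4.17], [0.09, 2.62], [-3.14, 3.14]. Speed limits (rad/s): [2.57, 2.57, 3.14, 3.14, 3.14, 3.14].

## Interface

Orientations are given as a unit quaternion [w, x, y, z].
In Python, from plant import state, grab_frame, camera_info, job_done, spot_in, masks_of, pinpoint gives the robot as it stands.
- The arm moves only by the shell command python3 -m handwheel 'ROWS' [OPENING]. ROWS is JSON, a list that holds one entry, the list of rows, each a list of 6 numbers: the shift along the world's x, y, z in m, then the turn, a rotation vector about the world's x, y, z in degrees. In form: [[[tx, ty, tz, ax, ay, az], ...]]. A call has 1 to 20 rows; each row shifts and turns the commanded pose from where the row before left it; what a row does not reach is not made up. A row lasts 1/12 s, in which the tool goes at most 41.7 mm and 7.16 degrees, less where a joint would pass 70% of its speed; a pose out of reach is approached as far as the arm can. A call is refused whole if a number of a shift passes 0.0417 or a number of a turn 7.16, either way. A call with a gripper value outside its range is refused whole. OPENING is the opening, from 0 (shut) to 1 (fully open), set as the call begins (- or left out, the last holds). The fingers move at their own pace and stop on an object; the grip force is fixed at half the most. Time passes only in rows, so rows that do not move let the fingers close. It gives the time, the measured TCP pose, the force, the opening and the grip force at its end, in the units of the state.
- state(): the state, without advancing time (a new reading comes with each control period).
- grab_frame(name): name is "scene" or "side" or "wrist"; returns (picture, depth): 480x640x3 uint8, blue, green, red; 480x640 float32, m along the optical axis (not along the pixel's ray), 0 where there is no reading.
- camera_info(name): a dict with "fx", "fy", "cx", "cy" (pixels), "T" (4x4, takes a point from camera to world coordinates). Camera axes: x right, y up, looking along -z (the intrinsics and any distortion apply to the point x, -y, -z); pixel columns grow to the right and rows downward; lengths in m; the calibration is good to about 2 mm. A picture is of the moment at which its call begins: read the wrist's pose just before it. camera_info takes no time and is no camera call; for the wrist camera it gives the pose at the moment of the call.
- job_done(): hands the job in; it is judged then, once.
Trained networks look in the newest picture that a camera, given by its name, has taken for a name from the list of things; names that differ only in an ending like _2 or _b are one class to them, and where a whole thing is asked for, a point or a joint stands for the part that bears it (a point fixed in the world has none). Each returns a list of dicts, best first, with "conf" (0 to 1); they miss things now and then, are a little off and sometimes report something else, mostly with a low value. They report only what shows in the picture. A call takes as long as a camera call. They do not tell look-alikes from the thing itself.
- spot_in(camera, thing): "box" ([left, top, width, height] in pixels, round what is visible of it).
- masks_of(camera, thing): "region" (480x640 bool, what is visible of it) and "box" ([left, top, width, height] in pixels, round what is visible of it).
- pinpoint(camera, thing): "position" ([column, row] in pixels: a listed point, or the origin of a listed thing).
The state is a dict: "time": time; "joint_pos": joint angles; "joint_vel": joint speeds; "joint_efforts": joint torques, N m; "tool_pos": TCP position; "tool_rot": TCP orientation; "contact_force": force on the tool from outside, world axes, zero at the start; "ft_torque": the same for the moment, N m; "gripper_width": opening from 0.0 (shut) to 1.0 (fully open); "grasp_force": force on a finger pad.
Only numpy, scipy, OpenCV 4.12 (cv2) and the standard library are available. Lean on these libraries where they do the work, as an engineer would, in place of code of your own. Each camera call takes 0.05 s, during which the arm holds its last target. There are 200 camera calls.

## Task

The beech awl-handle blank lies on the bench. Stand it on its butt end on the bench with the brass ferrule up and let go of it; then take it again from above, stand it square and in the middle between the open jaws of the small vise, ferrule up, and let go. Push the spokes of the capstan round, clockwise seen from above and one after another, until the jaws grip the blank tight, then swing the lock lever fully over away from the robot; move the jaw only by the capstan and leave the jar, spool, awl and hammer where they are.

Things in the scene. Friction and masses are not known exactly. Their poses are not given: they have to be found in the camera images.
- blank: Loose awl handle blank, 110 g: square beech bar 36 x 36 x 85 mm with a round brass ferrule (22 mm thick) standing 21 mm out of one end. Origin: centre of the flat butt end (without ferrule). x axis: along the bar, butt to ferrule; y, z: square to its sides. Starts lying on a side, origin 18 mm above the bench, ferrule roughly to the robot's left. Stood up, x points up.
- ferrule_end (a point): Centre of the free end of the brass ferrule, 106 mm along the blank's x axis from the butt end.
- vise: Grey vise fixed to the bench; bed 320 mm long (its y), 100 mm wide (x), 12 mm thick. Origin on the bench; x points away from the robot, z up; turned up to 12 degrees. Fixed jaw near the +y end: 60 mm wide (x), 30 mm thick, top 80 mm above the bench, gripping face at y = 105 mm looking to -y, facing the slide jaw. Capstan on a vertical axis at x = 0, y = -110 mm.
- guard (a point): Centre of the top of the clear guard plate (vise x 0, y -74 mm), 106 mm above the bench, 5 mm thick, axes as the vise. It covers the hub and the half of the capstan next to the jaws: 230 mm in x, vise y from -140 to -8 mm, on 10 mm posts at x +-108, y -22 mm. Spokes can be pushed from above only where they come out of the guard, at vise y below -140 mm.
- seat (a point): Point on top of the vise's bed, 12 mm above the bench, axes as the vise: where the middle of the blank's butt stands when clamped against the fixed jaw (vise x 0, y 87 mm). The fixed jaw's face is 18 mm further along +y.
- slide_jaw: Sliding steel jaw, 50 mm wide (x), top 80 mm above the bench; axes as the vise. Origin: foot of its gripping face, which looks to +y at the fixed jaw, 13 mm above the bench; 49 mm from there back to the rear of its carriage. The capstan moves it by a rack, 10 mm towards +y per radian. It is sprung on the carriage: 10 N per mm. Drive friction (30 N at the jaw) holds it where it is left, also clamped.
- capstan (a joint): Capstan angle, rad, 0 to 4.4; grows turning clockwise seen from above, which closes the jaws: gap = 72 mm - 10 mm x angle. The jaw touches the blank at 3.6; 0.2 rad more clamps it tight (20 N). Starts at 0.8 to 1.9. At value a one of the five spokes points at (-90 degrees - a) in the vise's frame (angle from +x towards +y), the others every 72 degrees. Turning takes 0.3 N m, rising as it grips.
- hub (a point): Point on the capstan's axis at the height of the spokes' centre lines, 80 mm above the bench. Spokes: level steel rods 12 mm thick with 19 mm black balls centred 96 mm from the axis; free space beneath them down to the bed (12 mm) or bench. Pushed 85 mm from the axis they take about 4 N to turn, about 6 N when the blank is clamped tight. The capstan stays where it is left.
- lock (a joint): Lock lever, rad: 0 (leaning to the robot, unlocked) to 1.0 (leaning away, locked, end stop); upright at 0.5. Starts at 0 to 0.15. Turns about the vise's y axis, stays where left (1 N at the ball). Pivot at vise x -75, y 45 mm, 34 mm above the bench, on a block 70 x 50 mm (x, y), top 37 mm above the bench. Steel rod 10 mm thick, 80 mm long, with a black 26 mm ball at its end.
- lock_tip (a point): Centre of the lock lever's black ball, 80 mm from its pivot; 104 mm above the bench at both ends of its swing, 114 mm at the middle.
- spool: Bystander: dark wooden thread spool, 44 mm diameter, 54 mm high, standing; origin under its centre. Leave alone.
- jar: Bystander: white cream jar with a black cap, 64 mm diameter, 62 mm high; origin under its centre. Leave alone.
- awl: Bystander: finished awl lying beyond the vise, round dark wooden handle 75 mm long and 30 mm thick, steel spike to 145 mm along its x axis; origin in the handle's butt. Leave alone.
- hammer: Bystander: hammer of 220 mm lying left, beyond the blank, handle along its x axis; about 35 mm high; origin under its middle. Leave alone.
Things that resemble listed ones, but are neither listed nor needed, are in the scene too. Leave any orange or purple look-alike of the blank alone.

How it is judged:
By the outcome, as a careful person would: the job done as asked, in the order asked, and still so for the second after the job is handed in, with the robot touching nothing.
It also fails if it takes over 72 s, if anything falls off the work surface, if the arm or the gripper's body presses on something with over 40 N, if the wrist force passes 120 N, or if a joint passes its speed limit or range.

## Working session

There is one attempt and no reset: what is moved stays moved. The work goes in short steps, Python scripts to look and compute and a shell command to move; the robot and the scene stay as the last step left them, time stands still between calls to the robot, and variables do not carry over. Pictures are saved under pics/ and viewed, at most 10 in all, crops included, and the job is handed in when it is done.

```bash
mkdir -p pics
cat > h.py <<'E'
import numpy as np, cv2
from plant import *
def px2w(cam,u,v,z=None,d=None):
    i=camera_info(cam);T=np.array(i["T"])
    r=np.array([(u-i["cx"])/i["fx"],-(v-i["cy"])/i["fy"],-1.])
    o=T[:3,3];w=T[:3,:3]@r
    return o+w*(d if d is not None else (z-o[2])/w[2])
def w2px(cam,p):
    i=camera_info(cam);T=np.array(i["T"]);q=T[:3,:3].T@(np.array(p)-T[:3,3])
    return i["cx"]+i["fx"]*q[0]/-q[2], i["cy"]-i["fy"]*q[1]/-q[2]
E
python3 - <<'E'
from h import *
for c in ("scene","side"):
    im,d=grab_frame(c);cv2.imwrite(f"pics/{c}0.png",im);np.save(f"{c}_d.npy",d)
    i=camera_info(c);print(c,np.round(i["T"],3).tolist(),{k:i[k] for k in i if k!="T"})
    for t,z in (("blank",.018),("ferrule_end",.018),("guard",.106),("seat",.012),("slide_jaw",.013),("hub",.08),("lock_tip",.104),("vise",0),("jar",0),("spool",0),("awl",.015),("hammer",0)):
        for r in pinpoint(c,t)[:3]: print(t,np.round(r["position"]),round(r["conf"],2),np.round(px2w(c,*r["position"],z=z),3))
s=state();print(s["time"],s["tool_rot"],s["gripper_width"])
E
```

```text
scene [[0.113, -0.549, 0.828, 1.656], [0.994, 0.072, -0.087, -0.058], [-0.012, 0.833, 0.553, 0.826], [0.0, 0.0, 0.0, 1.0]] {'fx': 491.2467020196191, 'fy': 491.2467020196191, 'cx': 323.961480526933, 'cy': 245.45996597539127}
blank [401. 225.] 0.8 [0.361 0.326 0.018]
blank [378. 234.] 0.74 [0.405 0.242 0.018]
blank [487. 258.] 0.61 [0.569 0.522 0.018]
ferrule_end [427. 243.] 0.92 [0.474 0.376 0.018]
ferrule_end [468. 236.] 0.92 [0.453 0.51  0.018]
ferrule_end [343. 236.] 0.88 [0.403 0.132 0.018]
guard [269. 244.] 0.79 [ 0.549 -0.089  0.106]
seat [328. 272.] 0.58 [0.569 0.066 0.012]
slide_jaw [311. 269.] 0.6 [0.552 0.022 0.013]
slide_jaw [427. 244.] 0.55 [0.472 0.376 0.013]
hub [255. 246.] 0.85 [ 0.518 -0.13   0.08 ]
lock_tip [311. 220.] 0.63 [0.436 0.034 0.104]
lock_tip [301. 320.] 0.16 [ 0.86  -0.026  0.104]
vise [296. 272.] 0.62 [ 0.542 -0.021 -0.   ]
vise [311. 268.] 0.46 [0.532 0.023 0.   ]
jar [170. 260.] 0.9 [ 0.438 -0.382  0.   ]
jar [398. 236.] 0.72 [0.396 0.307 0.   ]
spool [388. 314.] 0.98 [ 0.75   0.196 -0.   ]
awl [300. 319.] 0.91 [ 0.757 -0.025  0.015]
hammer [464. 283.] 0
[... 579 characters left out ...]
3. 263.] 0.69 [0.508 0.079 0.106]
seat [317. 279.] 0.56 [0.562 0.061 0.012]
slide_jaw [326. 268.] 0.93 [0.553 0.013 0.013]
slide_jaw [320. 279.] 0.71 [0.554 0.058 0.013]
hub [350. 218.] 0.78 [ 0.537 -0.141  0.08 ]
lock_tip [230. 298.] 0.69 [0.695 0.273 0.104]
lock_tip [365. 257.] 0.42 [0.439 0.024 0.104]
vise [330. 264.] 0.76 [ 0.552 -0.018  0.   ]
jar [405. 201.] 0.7 [ 0.428 -0.381  0.   ]
jar [270. 242.] 0.64 [ 0.756 -0.042  0.   ]
spool [230. 294.] 0.55 [0.762 0.186 0.   ]
awl [361. 255.] 0.48 [ 0.477 -0.069  0.015]
awl [271. 244.] 0.45 [ 0.74  -0.021  0.015]
hammer [213. 376.] 0.62 [0.671 0.418 0.   ]
1.3 [-1.19644676e-05  9.82675799e-01  1.85332873e-01  5.56170989e-06] 1.002213758982682
```

View pics/scene0.png

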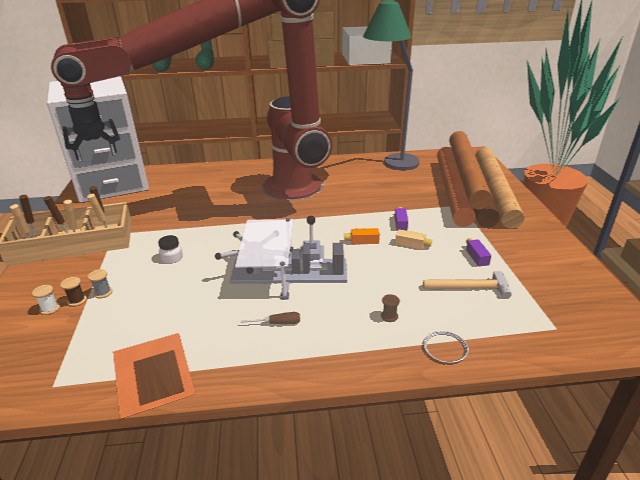

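View pics/side0.png

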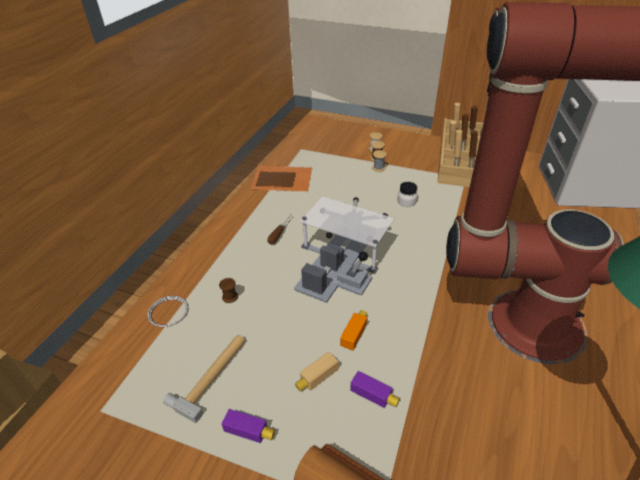

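The candidates in scene pixels are beech (412,240), orange (364,236), purple (401,218) and purple (479,251). The beech one fits: bare wood, with its brass ferrule at (428,243) pointing to the robot's left. In the side view it is at (320,371), with the ferrule at (301,385). Next I'll take an enlarged crop to confirm it and fit from depth.

```bash
cat >> h.py <<'E'
def cloud(cam,d):
    i=camera_info(cam);T=np.array(i["T"]);v,u=np.mgrid[:480,:640]
    P=np.stack([(u-i["cx"])/i["fx"]*d,-(v-i["cy"])/i["fy"]*d,-d],-1)
    return P@T[:3,:3].T+T[:3,3]
E
python3 - <<'E'
from h import *
a=cv2.imread("pics/side0.png");s=cv2.imread("pics/scene0.png")
c1=cv2.resize(a[290:450,200:420],None,fx=1.8,fy=1.8,interpolation=cv2.INTER_CUBIC)
c2=cv2.resize(s[200:310,205:360],(400,288),interpolation=cv2.INTER_CUBIC)
cv2.imwrite("pics/crop.png",np.hstack([c1,c2]))
for cam,im,(x0,x1,y0,y1) in (("side",a,(290,345,350,395)),("scene",s,(392,436,228,252))):
    d=np.load(cam+"_d.npy");P=cloud(cam,d)
    sub=P[y0:y1,x0:x1].reshape(-1,3);up=sub[(sub[:,2]>.030)&(sub[:,2]<.045)]
    r=cv2.minAreaRect((up[:,:2]*1000).astype(np.float32));print(cam,"top",len(up),np.round(up.mean(0),3),r)
    m=(P[...,2]>.072)&(P[...,2]<.088)&(abs(P[...,0]-.55)<.12)&(abs(P[...,1]-.02)<.2)
    n,L,st,ce=cv2.connectedComponentsWithStats(m.astype(np.uint8))
    for k in range(1,n):
        if st[k,4]>15:
            q=P[L==k];print(np.round(q.mean(0),3),st[k,4],cv2.minAreaRect((q[:,:2]*1000).astype(np.float32)))
    g=P[(P[...,2]>.100)&(P[...,2]<.112)&(abs(P[...,0]-.55)<.15)&(P[...,1]<.0)&(P[...,1]>-.25)]
    if len(g):print("guard",len(g),g.mean(0),cv2.minAreaRect((g[:,:2]*1000).astype(np.float32)))
E
```

```text
side top 585 [0.444 0.333 0.036] ((448.9452819824219, 340.13592529296875), (106.09355163574219, 38.48706817626953), 62.43485641479492)
[ 0.645 -0.056  0.08 ] 17 ((645.3271484375, -56.100250244140625), (8.972827911376953, 5.502622604370117), 17.629194259643555)
[ 0.564 -0.042  0.083] 31 ((565.1357421875, -45.91033172607422), (21.799745559692383, 18.239839553833008), 89.18960571289062)
[0.544 0.011 0.079] 123 ((544.9498901367188, 9.722908973693848), (20.10086441040039, 50.534820556640625), 85.52357482910156)
[0.554 0.098 0.079] 241 ((554.5416870117188, 95.91275024414062), (34.16606521606445, 60.88243103027344), 80.18678283691406)
[0.455 0.034 0.08 ] 16 ((454.8533630371094, 34.00570297241211), (5.679484844207764, 13.685161590576172), 83.21054077148438)
guard 2528 [ 0.52903936 -0.09320543  0.10642177] ((533.802978515625, -97.05911254882812), (139.5638427734375, 232.97100830078125), 83.42949676513672)
scene top 237 [0.453 0.33  0.036] ((453.3472595214844, 335.4786376953125), (99.72586059570312, 42.345916748046875), 61.3954963684082)
[0.46  0.03  0.079] 22 ((459.00921630859375, 29.94860076904297), (8.71147346496582, 16.845945358276367), 83.32533264160156)
[ 0.469 -0.174  0.085] 26 ((467.1004943847656, -173.47764587402344), (39.04652404785156, 11.656120300292969), 3.4753739833831787)
[0.565 0.092 0.08 ] 158 ((562.1292114257812, 92.56520080566406), (27.553232192993164, 62.94013214111328), 81.82086181640625)
[0.555 0.007 0.08 ] 85 ((549.7582397460938, 6.7386322021484375), (16.476957321166992, 53.7515983581543), 85.09559631347656)
[ 0.633 -0.143  0.082] 28 ((631.592041015625, -142.5201873779297), (12.563753128051758, 16.284626007080078), 11.106672286987305)
[ 0.653 -0.059  0.08 ] 18 ((654.3536376953125, -58.667137145996094), (6.537809371948242, 8.297847747802734), 6.05042028427124)
guard 2375 [ 0.54758183 -0.09991244  0.10694083] ((535.5733642578125, -98.76868438720703), (131.99745178222656, 238.3876953125), 83.42273712158203)
```

View pics/crop.png

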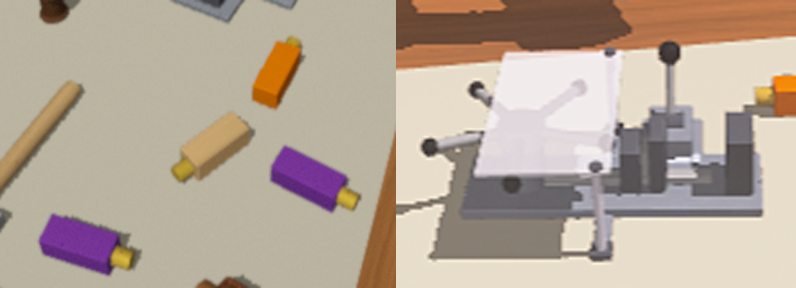

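The crop confirms it: the beech blank is at (215,146), with its ferrule at (182,168) pointing away from the vise, and it is neither orange nor purple. From the depth fit, the vise yaw is about -6.6° with its origin at (0.543,-0.024). The blank's butt is at about (0.426,0.291), heading about 62°.

```bash
python3 -m handwheel '[[[0.02,0.04,0.01,0,0,1.7],[0.02,0.04,0.01,0,0,1.7],[0.02,0.04,0.01,0,0,1.7],[0.02,0.04,0.01,0,0,1.7],[0.02,0.04,0.01,0,0,1.7],[0.02,0.04,0.01,0,0,1.7],[0.02,0.04,0.01,0,0,1.7],[0.02,0.04,0.01,0,0,1.7],[0.02,0.04,0.01,0,0,1.7],[0.02,0.04,0.01,0,0,1.7],[0.02,0.04,0.01,0,0,1.7],[0.02,0.04,0.01,0,0,1.7],[0,0,0,0,0,0],[0,0,0,0,0,0]]]' 1
python3 - <<'E'
from h import *
print(state()["joint_pos"])
i=camera_info("wrist");print(np.round(i["T"],3).tolist(),i["fx"])
im,d=grab_frame("wrist");cv2.imwrite("pics/w1.png",im);np.save("w1_d.npy",d);np.save("w1_T.npy",i["T"])
P=cloud("wrist",d)
m=(P[...,2]>.072)&(P[...,2]<.088)&(abs(P[...,0]-.55)<.15)&(abs(P[...,1]+.03)<.25)
n,L,st,ce=cv2.connectedComponentsWithStats(m.astype(np.uint8))
for k in range(1,n):
    if st[k,4]>40:
        q=P[L==k];print(np.round(q.mean(0),3),st[k,4],cv2.minAreaRect((q[:,:2]*1000).astype(np.float32)))
g=P[(P[...,2]>.100)&(P[...,2]<.112)&(abs(P[...,0]-.55)<.15)&(P[...,1]<.0)&(P[...,1]>-.25)]
if len(g):print("guard",len(g),g.mean(0),cv2.minAreaRect((g[:,:2]*1000).astype(np.float32)))
for t,z in (("guard",.106),("seat",.012),("slide_jaw",.013),("hub",.08),("lock_tip",.104)):
        for r in pinpoint("wrist",t)[:2]: print(t,np.round(r["position"]),round(r["conf"],2),np.round(px2w("wrist",*r["position"],z=z),3))
E
```

```text
time: 2.47
tool_pos: [0.4467, -0.144, 0.3414]
tool_rot: [0.001, 0.934, 0.359, 0.0]
contact_force: [0.1, -0.6, -1.4]
gripper_width: 0.999
grasp_force: 0.0
[-4.70387254e-01 -3.70206255e-01  1.80910742e+00 -2.92426121e-04
  1.70094998e+00  3.66994233e-01]
[[0.669, 0.709, 0.222, 0.504], [-0.743, 0.638, 0.203, -0.093], [0.002, -0.301, 0.954, 0.483], [0.0, 0.0, 0.0, 1.0]] 383.55864566738546
[0.54  0.005 0.078] 843 ((544.4177856445312, 5.90291166305542), (18.775564193725586, 44.73613357543945), 83.4406967163086)
[0.459 0.026 0.08 ] 111 ((458.6177978515625, 25.65468978881836), (11.530784606933594, 7.952158451080322), 50.697330474853516)
[ 0.546 -0.205  0.084] 818 ((547.2059936523438, -204.39151000976562), (18.18402099609375, 68.8662109375), 9.470820426940918)
[ 0.461 -0.177  0.084] 533 ((463.5698547363281, -174.67608642578125), (55.17410659790039, 17.695430755615234), 33.90530014038086)
guard 34488 [ 0.53341153 -0.10207279  0.10450976] ((534.7918090820312, -100.85435485839844), (132.3743896484375, 230.49351501464844), 83.44708251953125)
guard [345.  96.] 0.6 [ 0.535 -0.102  0.106]
slide_jaw [272.  16.] 0.62 [0.549 0.011 0.013]
hub [365. 128.] 0.72 [ 0.528 -0.139  0.08 ]
lock_tip [173.  75.] 0.77 [0.444 0.027 0.104]
```

View pics/w1.png

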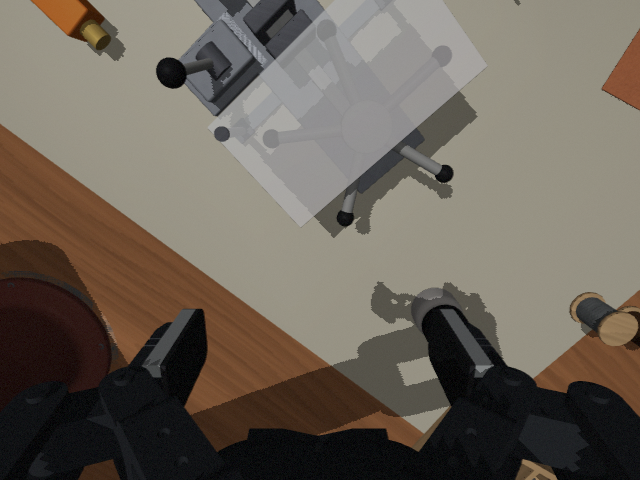

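The wrist view shows the vise with the hub at about (365,128) and free spoke balls at (444,173) and (345,218). The lock ball is at (172,73). Now I'll hover over the blank.

```bash
python3 -m handwheel '[[[-0.002,0.036,-0.004,0,0,1.6],[-0.002,0.036,-0.004,0,0,1.6],[-0.002,0.036,-0.004,0,0,1.6],[-0.002,0.036,-0.004,0,0,1.6],[-0.002,0.036,-0.004,0,0,1.6],[-0.002,0.036,-0.004,0,0,1.6],[-0.002,0.036,-0.004,0,0,1.6],[-0.002,0.036,-0.004,0,0,1.6],[-0.002,0.036,-0.004,0,0,1.6],[-0.002,0.036,-0.004,0,0,1.6],[-0.002,0.036,-0.004,0,0,1.6],[-0.002,0.036,-0.004,0,0,1.6],[0,0,0,0,0,0],[0,0,0,0,0,0]]]' 1
cat > look.py <<'E'
from h import *
im,d=grab_frame("wrist");P=cloud("wrist",d)
hsv=cv2.cvtColor(im,cv2.COLOR_BGR2HSV)
s=state();print(s["joint_pos"])
m=((P[...,2]>.031)&(P[...,2]<.041)&(abs(P[...,0]-.45)<.08)&(abs(P[...,1]-.335)<.08)).astype(np.uint8)
n,L,st,ce=cv2.connectedComponentsWithStats(m)
for k in range(1,n):
    if st[k,4]>200:
        q=P[L==k];print(np.round(q.mean(0),4),st[k,4],cv2.minAreaRect((q[:,:2]*1000).astype(np.float32)),hsv[L==k].mean(0))
for t in("blank","ferrule_end"):
    for r in pinpoint("wrist",t)[:3]: print(t,np.round(r["position"]),round(r["conf"],2),np.round(px2w("wrist",*r["position"],z=.018),4))
# spokes from w1
i=camera_info("wrist");T=np.load("w1_T.npy")
for u,v in((444,173),(345,218),(172,73)):
    z=.104 if u==172 else .08
    w=T[:3,:3]@np.array([(u-i["cx"])/i["fx"],-(v-i["cy"])/i["fy"],-1.]);p=T[:3,3]+w*(z-T[2,3])/w[2]
    e=p[:2]-[.531,-.1353];print("ball",np.round(p,4),np.hypot(*e),"vise ang",np.degrees(np.arctan2(e[1],e[0]))+6.6)
E
python3 look.py
```

```text
time: 3.93
tool_pos: [0.4217, 0.2867, 0.2914]
tool_rot: [0.0, 0.861, 0.508, -0.001]
contact_force: [-0.3, 0.7, 0.1]
gripper_width: 1.002
grasp_force: 0.0
[ 4.49562605e-01 -2.54992182e-01  1.79887923e+00 -5.10009439e-04
  1.59902160e+00  9.56856838e-01]
[0.448  0.3296 0.0358] 3024 ((446.9447021484375, 328.17919921875), (84.99189758300781, 35.775787353515625), 61.968379974365234) [ 16.91435185 100.09722222 157.71759259]
blank [330. 229.] 0.77 [0.4153 0.2406 0.018 ]
blank [255. 184.] 0.59 [0.3681 0.325  0.018 ]
ferrule_end [316.  79.] 0.96 [0.478  0.3851 0.018 ]
ferrule_end [172. 220.] 0.88 [0.2654 0.3355 0.018 ]
ferrule_end [368. 307.] 0.55 [0.4087 0.1316 0.018 ]
ball [ 0.5532 -0.2286  0.08  ] 0.09592010087199392 vise ang -70.04455343695545
ball [ 0.4485 -0.1849  0.08  ] 0.0962397405362343 vise ang -142.387208130929
ball [0.4455 0.0312 0.104 ] 0.18713007523167036 vise ang 123.78088685753261
```

```bash
python3 -m handwheel '[[[0.009,0.016,-0.01,-5.9,3.1,0],[0.009,0.016,-0.01,-5.9,3.1,0],[0.009,0.016,-0.01,-5.9,3.1,0],[0.009,0.016,-0.01,-5.9,3.1,0],[0.009,0.016,-0.01,-5.9,3.1,0],[0.009,0.016,-0.01,-5.9,3.1,0],[0,0,0,0,0,0.9],[0,0,0,0,0,0]]]' 1
cat > st.py <<'E'
from h import *
from scipy.spatial.transform import Rotation as R
s=state();q=s["tool_rot"];M=R.from_quat([q[1],q[2],q[3],q[0]]).as_matrix()
print(round(s["time"],2),"pos",np.round(s["tool_pos"],4),"x",np.round(M[:,0],3),"y",np.round(M[:,1],3),"z",np.round(M[:,2],3),"j",np.round(s["joint_pos"],2),"F",np.round(s["contact_force"],1),"w",round(s["gripper_width"],3))
E
python3 st.py
```

```text
time: 4.75
tool_pos: [0.4759, 0.3813, 0.2257]
tool_rot: [0.183, 0.804, 0.483, -0.294]
contact_force: [-0.6, -0.1, 0.9]
gripper_width: 0.998
grasp_force: 0.0
4.75 pos [0.4759 0.3813 0.2257] x [ 0.361  0.669 -0.65 ] y [ 0.884 -0.467  0.01 ] z [-0.297 -0.578 -0.76 ] j [ 0.68  0.45  1.27 -0.31  2.07  1.11] F [-0.6 -0.1  0.9] w 0.998
```

```bash
python3 -m handwheel '[[[0,0,-0.035,0,0,0],[0,0,-0.035,0,0,0],[0,0,-0.035,0,0,0],[0,0,-0.035,0,0,0],[-0.006,-0.011,-0.015,0,0,0],[-0.006,-0.011,-0.015,0,0,0],[-0.006,-0.011,-0.015,0,0,0],[-0.006,-0.011,-0.015,0,0,0],[-0.006,-0.011,-0.015,0,0,0],[0,0,0,0,0,0],[0,0,0,0,0,0]]]' 0.7; python3 st.py
```

```text
time: 5.67
tool_pos: [0.4468, 0.3265, 0.0205]
tool_rot: [0.182, 0.807, 0.482, -0.287]
contact_force: [-0.2, 0.1, 0.4]
gripper_width: 0.701
grasp_force: 0.0
5.67 pos [0.4468 0.3265 0.0205] x [ 0.37   0.674 -0.64 ] y [ 0.883 -0.469  0.017] z [-0.289 -0.571 -0.769] j [ 0.64  0.54  1.52 -0.29  1.72  1.19] F [-0.2  0.1  0.4] w 0.701
```

```bash
python3 -m handwheel '[[[0,0,-0.006,0,0,0],[0,0,-0.005,0,0,0],[0,0,0,0,0,0]]]' 0.7; python3 st.py;  python3 -m handwheel '[[[0,0,0,0,0,0],[0,0,0,0,0,0],[0,0,0,0,0,0],[0,0,0,0,0,0],[0,0,0,0,0,0],[0,0,0,0,0,0],[0,0,0,0,0,0],[0,0,0,0,0,0]]]' 0.1; python3 st.py
```

```text
time: 5.92
tool_pos: [0.4465, 0.3279, 0.0068]
tool_rot: [0.182, 0.806, 0.483, -0.288]
contact_force: [0.2, 1.2, 0.2]
gripper_width: 0.701
grasp_force: 0.0
5.92 pos [0.4465 0.3279 0.0068] x [ 0.367  0.674 -0.641] y [ 0.884 -0.467  0.015] z [-0.289 -0.572 -0.767] j [ 0.64  0.56  1.51 -0.29  1.7   1.19] F [0.2 1.2 0.2] w 0.701
time: 6.58
tool_pos: [0.4462, 0.3277, 0.0068]
tool_rot: [0.182, 0.806, 0.483, -0.289]
contact_force: [1.6, 1.5, 2.9]
gripper_width: 0.413
grasp_force: 60.0
6.58 pos [0.4462 0.3277 0.0068] x [ 0.366  0.674 -0.642] y [ 0.884 -0.467  0.015] z [-0.289 -0.573 -0.767] j [ 0.64  0.56  1.51 -0.29  1.7   1.19] F [1.6 1.5 2.9] w 0.413
```

```bash
python3 - <<'E'
from h import *
s=state();np.savez("g.npz",q=s["tool_rot"],p=s["tool_pos"])
E
python3 -m handwheel '[[[0,0,0.02,0,0,0],[0,0,0.03,0,0,0],[0,0,0.03,0,0,0],[0,0,0.01,6.1,-3.25,0],[0,0,0.01,6.1,-3.25,0],[0,0,0,6.1,-3.25,0],[0,0,0,6.1,-3.25,0],[0,0,0,6.1,-3.25,0],[0,0,0,6.1,-3.25,0],[0,0,0,6.1,-3.25,0],[0,0,0,6.1,-3.25,0],[0,0,0,6.1,-3.25,0],[0,0,0,6.1,-3.25,0],[0,0,0,6.1,-3.25,0],[0,0,0,6.1,-3.25,0],[0,0,0,6.1,-3.25,0],[0,0,0,0,0,0],[0,0,0,0,0,0]]]' 0.1
cat > rot.py <<'E'
from h import *
from scipy.spatial.transform import Rotation as R
g=np.load("g.npz");f=lambda q:R.from_quat([q[1],q[2],q[3],q[0]])
s=state();R0=f(g["q"]);R1=f(s["tool_rot"]);u=np.array([.470,.883,0]);ax=np.cross(u,[0,0,1]);ax/=np.linalg.norm(ax)
want=R.from_rotvec(ax*np.pi/2)*R0
print("left deg",np.round((want*R1.inv()).as_rotvec(degrees=True),2))
D=R1*R0.inv();b=np.array([.427,.2908,.018]);print("butt now",np.round(s["tool_pos"]+D.apply(b-g["p"]),4),"blank x",np.round(D.apply(u),3))
E
python3 rot.py; python3 st.py
```

```text
time: 8.08
tool_pos: [0.4437, 0.3267, 0.1034]
tool_rot: [-0.208, 0.786, 0.464, 0.35]
contact_force: [0.0, -0.4, -1.3]
gripper_width: 0.411
grasp_force: 60.0
left deg [ 1.61 -1.21 -0.07]
butt now [0.438  0.3155 0.0622] blank x [0.021 0.028 1.   ]
8.08 pos [0.4437 0.3267 0.1034] x [0.323 0.585 0.744] y [ 0.876 -0.482 -0.001] z [ 0.358  0.652 -0.668] j [ 0.2  -0.34  2.36  0.96  0.77  0.1 ] F [ 0.  -0.4 -1.3] w 0.411
```

```bash
python3 -m handwheel '[[[0,0,-0.01,1.6,-1.2,0],[0,0,-0.015,0,0,0],[0,0,-0.015,0,0,0],[0,0,-0.012,0,0,0],[0,0,0,0,0,0],[0,0,0,0,0,0]]]' 0.1;python3 rot.py
python3 - <<'E'
from h import *
im,d=grab_frame("side");cv2.imwrite("pics/s1.png",cv2.resize(im[250:480,200:500],None,fx=2,fy=2))
E
```

```text
time: 8.58
tool_pos: [0.4455, 0.3287, 0.0543]
tool_rot: [-0.214, 0.778, 0.463, 0.367]
contact_force: [0.3, 0.0, -0.7]
gripper_width: 0.411
grasp_force: 59.9
left deg [-0.11  0.24 -0.24]
butt now [0.4409 0.3187 0.0127] blank x [-0.004 -0.002  1.   ]
```

View pics/s1.png

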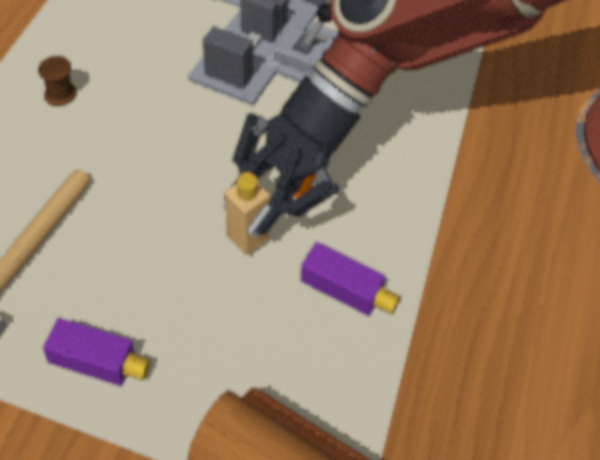

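The crop shows the blank upright in the gripper, ferrule up at (247,186). I'll lower it until it touches.

```bash
python3 -m handwheel '[[[0,0,-0.005,0,0,0],[0,0,-0.004,0,0,0],[0,0,-0.002,0,0,0],[0,0,0,0,0,0],[0,0,0,0,0,0]]]' 0.1;python3 rot.py
```

```text
time: 9.05
tool_pos: [0.4452, 0.3279, 0.043]
tool_rot: [-0.214, 0.778, 0.462, 0.368]
contact_force: [0.2, 0.7, -1.7]
gripper_width: 0.415
grasp_force: 60.0
left deg [-0.17  0.3  -0.15]
butt now [0.4406 0.318  0.0013] blank x [-0.005 -0.003  1.   ]
```

```bash
python3 -m handwheel '[[[0,0,-0.0015,0,0,0],[0,0,0,0,0,0],[0,0,0,0,0,0]]]' 0.1;python3 rot.py
```

```text
time: 9.3
tool_pos: [0.4453, 0.3279, 0.0416]
tool_rot: [-0.214, 0.778, 0.462, 0.368]
contact_force: [1.0, -0.1, -0.8]
gripper_width: 0.414
grasp_force: 60.0
left deg [-0.17  0.32 -0.15]
butt now [ 0.4407  0.318  -0.    ] blank x [-0.006 -0.003  1.   ]
```

```bash
python3 -m handwheel '[[[0,0,-0.0015,0,0,0],[0,0,0,0,0,0],[0,0,0,0,0,0]]]' 0.1;python3 rot.py|tail -1
```

```text
time: 9.55
tool_pos: [0.446, 0.3284, 0.0412]
tool_rot: [-0.215, 0.778, 0.462, 0.369]
contact_force: [-1.5, 0.0, 4.4]
gripper_width: 0.416
grasp_force: 60.4
butt now [ 0.4414  0.3185 -0.0005] blank x [-0.007 -0.005  1.   ]
```

```bash
python3 -m handwheel '[[[0,0,0,0,0,0],[0,0,0,0,0,0],[0,0,0,0,0,0],[0,0,0,0,0,0],[0,0,0,0,0,0],[-0.007,-0.013,0.013,0,0,0],[-0.011,-0.02,0.02,0,0,0],[-0.011,-0.02,0.02,0,0,0],[-0.011,-0.02,0.02,0,0,0],[-0.011,-0.02,0.02,0,0,0],[0,0,0.03,-5.9,3.1,0],[0,0,0.03,-5.9,3.1,0],[0,0,0.03,-5.9,3.1,0],[0,0,0.01,-5.9,3.1,0],[0,0,0.01,-5.9,3.1,0],[0,0,0,-5.9,3.1,0],[0,0,0,-5.9,3.1,0],[0,0,0,0,0,0],[0,0,0,0,0,0]]]' 0.8; python3 st.py
cat > look2.py <<'E'
from h import *
im,d=grab_frame("wrist");P=cloud("wrist",d);cv2.imwrite("pics/w2.png",im)
m=((P[...,2]>.078)&(P[...,2]<.092)&(abs(P[...,0]-.441)<.08)&(abs(P[...,1]-.318)<.08)).astype(np.uint8)
n,L,st,ce=cv2.connectedComponentsWithStats(m)
for k in range(1,n):
    if st[k,4]>100:
        q=P[L==k];print("shoulder",np.round(q.mean(0),4),st[k,4],cv2.minAreaRect((q[:,:2]*1000).astype(np.float32)))
m=((P[...,2]>.100)&(P[...,2]<.112)&(abs(P[...,0]-.441)<.08)&(abs(P[...,1]-.318)<.08))
print("ferr",m.sum(),P[m].mean(0),cv2.minAreaRect((P[m][:,:2]*1000).astype(np.float32)))
for t in("ferrule_end",):
    for r in pinpoint("wrist",t)[:3]: print(t,np.round(r["position"]),round(r["conf"],2),np.round(px2w("wrist",*r["position"],z=.106),4))
E
python3 look2.py
```

```text
time: 11.13
tool_pos: [0.3941, 0.2361, 0.2405]
tool_rot: [-0.012, 0.856, 0.515, 0.035]
contact_force: [-0.8, 0.1, 0.1]
gripper_width: 0.799
grasp_force: 0.0
11.13 pos [0.3941 0.2361 0.2405] x [0.467 0.881 0.072] y [ 0.883 -0.469  0.015] z [ 0.047  0.056 -0.997] j [ 0.35 -0.42  2.01  0.04  1.49  0.84] F [-0.8  0.1  0.1] w 0.799
shoulder [0.4411 0.3156 0.0839] 1553 ((441.831298828125, 316.24798583984375), (36.221309661865234, 35.654380798339844), 61.16437911987305)
ferr 778 [0.44151749 0.31622645 0.10512253] ((441.46240234375, 316.38720703125), (20.972108840942383, 20.861120223999023), 15.559271812438965)
ferrule_end [371. 299.] 0.89 [0.4102 0.1697 0.106 ]
ferrule_end [143. 189.] 0.84 [0.3022 0.3259 0.106 ]
ferrule_end [324. 106.] 0.76 [0.4453 0.3147 0.106 ]
```

```bash
python3 -m handwheel '[[[0.016,0.027,0,-3.2,2.7,-0.9],[0.016,0.027,0,0,0,0],[0.016,0.027,0,0,0,0],[0,0,-0.015,0,0,0],[0,0,-0.03,0,0,0],[0,0,-0.03,0,0,0],[0,0,-0.02,0,0,0],[0,0,0,0,0,0],[0,0,0,0,0,0]]]' 0.8; python3 st.py
```

```text
time: 11.98
tool_pos: [0.4413, 0.3146, 0.1454]
tool_rot: [0.0, 0.862, 0.507, -0.001]
contact_force: [0.7, -0.3, 0.4]
gripper_width: 0.795
grasp_force: 0.0
11.98 pos [0.4413 0.3146 0.1454] x [ 0.486  0.874 -0.001] y [ 0.874 -0.486  0.   ] z [-0.001 -0.001 -1.   ] j [ 0.48 -0.08  1.89 -0.    1.33  0.99] F [ 0.7 -0.3  0.4] w 0.795
```

```bash
python3 -m handwheel '[[[0,0.0015,-0.02,0,0,0.3],[0,0,-0.025,0,0,0],[0,0,-0.025,0,0,0],[0,0,-0.017,0,0,0],[0,0,-0.01,0,0,0],[0,0,0,0,0,0],[0,0,0,0,0,0]]]' 0.8; python3 st.py; python3 -m handwheel '[[[0,0,0,0,0,0],[0,0,0,0,0,0],[0,0,0,0,0,0],[0,0,0,0,0,0],[0,0,0,0,0,0],[0,0,0,0,0,0],[0,0,0,0,0,0],[0,0,0,0,0,0]]]' 0.1; python3 st.py
```

```text
time: 12.57
tool_pos: [0.4433, 0.3179, 0.051]
tool_rot: [0.001, 0.86, 0.51, 0.002]
contact_force: [0.5, 0.7, 0.2]
gripper_width: 0.802
grasp_force: 0.0
12.57 pos [0.4433 0.3179 0.051 ] x [0.48  0.877 0.002] y [ 0.877 -0.48   0.003] z [ 0.004  0.    -1.   ] j [ 0.49  0.05  1.94 -0.    1.15  0.99] F [0.5 0.7 0.2] w 0.802
time: 13.23
tool_pos: [0.4434, 0.3183, 0.0512]
tool_rot: [0.001, 0.86, 0.51, 0.002]
contact_force: [-1.0, -0.5, 6.8]
gripper_width: 0.413
grasp_force: 59.6
13.23 pos [0.4434 0.3183 0.0512] x [0.48  0.877 0.002] y [ 0.877 -0.48   0.003] z [ 0.004  0.    -1.   ] j [ 0.49  0.05  1.94 -0.    1.15  0.99] F [-1.  -0.5  6.8] w 0.413
```

```bash
python3 -m handwheel '[[[0,0,0.02,0,0,0],[0,0,0.035,0,0,0],[0,0,0.035,0,0,0],[0,0,0.035,0,0,0],[0,0,0.03,0,0,0],[0.012,-0.03,0,0,0,2.45],[0.012,-0.03,0,0,0,2.45],[0.012,-0.03,0,0,0,2.45],[0.012,-0.03,0,0,0,2.45],[0.012,-0.03,0,0,0,2.45],[0.012,-0.03,0,0,0,2.45],[0.012,-0.03,0,0,0,2.45],[0.012,-0.03,0,0,0,2.45],[0.012,-0.03,0,0,0,2.45],[0,0,0,0,0,0],[0,0,0,0,0,0]]]' 0.1; python3 st.py
python3 - <<'E'
from h import *
im,d=grab_frame("wrist");P=cloud("wrist",d);cv2.imwrite("pics/w3.png",im)
m=((P[...,2]>.072)&(P[...,2]<.088)&(abs(P[...,0]-.55)<.06)&(abs(P[...,1]-.05)<.09)).astype(np.uint8)
n,L,st,ce=cv2.connectedComponentsWithStats(m)
for k in range(1,n):
    if st[k,4]>100:
        q=P[L==k];print(np.round(q.mean(0),4),st[k,4],cv2.minAreaRect((q[:,:2]*1000).astype(np.float32)))
E
```

```text
time: 14.57
tool_pos: [0.5503, 0.0464, 0.2038]
tool_rot: [0.0, 0.748, 0.664, 0.0]
contact_force: [0.8, 0.6, -1.5]
gripper_width: 0.414
grasp_force: 60.3
14.57 pos [0.5503 0.0464 0.2038] x [0.119 0.993 0.   ] y [ 0.993 -0.119  0.001] z [ 0.001 -0.    -1.   ] j [-0.05 -0.1   1.81 -0.    1.43  0.07] F [ 0.8  0.6 -1.5] w 0.414
[0.5572 0.0952 0.0792] 3872 ((557.1283569335938, 94.78240966796875), (30.130142211914062, 59.86259841918945), 83.25944519042969)
```

View pics/w3.png

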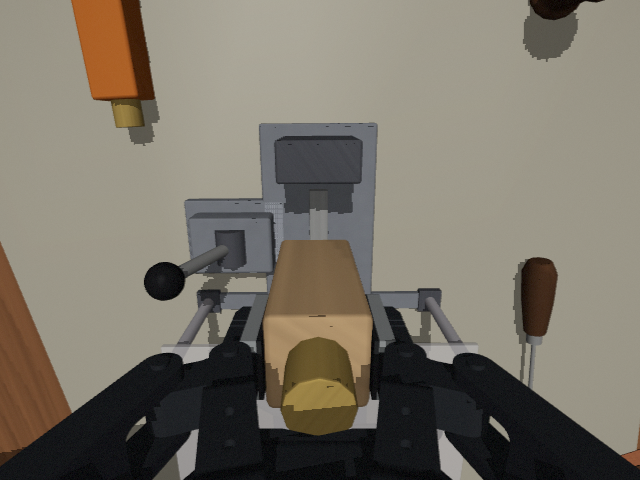

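The wrist view shows the blank held upright with the fixed jaw square ahead at (318,160) and the lock ball at (164,281). I'll check where the blank sits in the grip.

Run:
```python
from h import *
im,d=grab_frame("wrist");P=cloud("wrist",d)
t=np.array(state()["tool_pos"]);ex=np.array([.993,-.115]);ey=np.array([.115,.993])
sub=P[245:400,272:368].reshape(-1,3);sub=sub[(sub[:,2]>.155)&(sub[:,2]<.245)]
q=(sub[:,:2]-t[:2]);a=q@ex;b=q@ey
for lo in np.arange(.155,.245,.015):
    m=(sub[:,2]>lo)&(sub[:,2]<lo+.015)
    if m.sum()>20: print(round(lo,3),m.sum(),"y max/med",np.round(np.percentile(b[m],[10,50,90]),4),"x",np.round(np.percentile(a[m],[1,99]),4))
m=sub[:,2]>.232;print(cv2.minAreaRect((np.c_[a,b][m]*1000).astype(np.float32)))
print(sub[:,2].max(),np.percentile(sub[:,2],[50,95]))
```

```text
0.155 306 y max/med [0.0155 0.0158 0.0161] x [-0.0176  0.0168]
0.17 793 y max/med [0.0156 0.0159 0.0162] x [-0.0171  0.017 ]
0.185 1031 y max/med [0.0156 0.016  0.0163] x [-0.0169  0.0172]
0.2 1340 y max/med [0.0156 0.016  0.0163] x [-0.0165  0.0181]
0.215 1766 y max/med [0.0157 0.0161 0.0164] x [-0.015   0.0176]
0.23 5903 y max/med [-0.0054  0.009   0.016 ] x [-0.014   0.0172]
((1.9799079895019531, 0.4380168914794922), (33.119747161865234, 32.660648345947266), 88.85211181640625)
0.24497107159115533 [0.23252606 0.240123  ]
```

```bash
python3 -m handwheel '[[[0.0014,0.0036,0,0,0,0],[0,0,-0.02,0,0,0],[0,0,-0.03,0,0,0],[0,0,-0.03,0,0,0],[0,0,-0.025,0,0,0],[0,0,-0.015,0,0,0],[0,0,-0.01,0,0,0],[0,0,-0.004,0,0,0],[0,0,0,0,0,0],[0,0,0,0,0,0]]]' 0.1; python3 st.py
```

```text
time: 15.5
tool_pos: [0.5525, 0.0517, 0.0714]
tool_rot: [0.001, 0.747, 0.665, 0.001]
contact_force: [0.3, 0.4, -0.5]
gripper_width: 0.417
grasp_force: 60.3
15.5 pos [0.5525 0.0517 0.0714] x [ 0.115  0.993 -0.   ] y [ 0.993 -0.115  0.004] z [ 0.004 -0.    -1.   ] j [-0.04  0.04  1.91 -0.    1.19  0.07] F [ 0.3  0.4 -0.5] w 0.417
```

```bash
python3 -m handwheel '[[[-0.0006,-0.0015,-0.004,0,0,0],[0,0,-0.003,0,0,0],[0,0,0,0,0,0],[0,0,0,0,0,0]]]' 0.1; python3 st.py
```

```text
time: 15.83
tool_pos: [0.5511, 0.0496, 0.0635]
tool_rot: [0.001, 0.747, 0.665, 0.001]
contact_force: [0.0, 0.4, -1.6]
gripper_width: 0.413
grasp_force: 60.3
15.83 pos [0.5511 0.0496 0.0635] x [ 0.116  0.993 -0.   ] y [ 0.993 -0.116  0.002] z [ 0.002 -0.    -1.   ] j [-0.04  0.05  1.91 -0.    1.18  0.07] F [ 0.   0.4 -1.6] w 0.413
```

```bash
python3 -m handwheel '[[[0,0,-0.0015,0,0,0],[0,0,0,0,0,0],[0,0,0,0,0,0]]]' 0.1; python3 st.py
```

```text
time: 16.08
tool_pos: [0.5515, 0.0496, 0.0632]
tool_rot: [0.001, 0.747, 0.665, 0.001]
contact_force: [-2.8, 0.3, 4.8]
gripper_width: 0.413
grasp_force: 61.1
16.08 pos [0.5515 0.0496 0.0632] x [ 0.115  0.993 -0.   ] y [ 0.993 -0.115  0.002] z [ 0.002 -0.001 -1.   ] j [-0.04  0.05  1.91 -0.    1.18  0.07] F [-2.8  0.3  4.8] w 0.413
```

```bash
python3 -m handwheel '[[[0,0,0,0,0,0],[0,0,0,0,0,0],[0,0,0,0,0,0],[0,0,0,0,0,0],[0,0,0,0,0,0],[0,0,0.015,0,0,0],[0,0,0.03,0,0,0],[0,0,0.03,0,0,0],[0,-0.01,0.04,0,0,0],[0,-0.02,0.04,0,0,0],[0,-0.03,0.03,0,0,0],[0,-0.03,0,0,0,0],[0,0,0,0,0,0],[0,0,0,0,0,0]]]' 0.75; python3 st.py
cat > look3.py <<'E'
from h import *
im,d=grab_frame("wrist");P=cloud("wrist",d);cv2.imwrite("pics/w4.png",im)
O=np.array([.5437,-.0252]);ex=np.array([.9934,-.1146]);ey=np.array([.1146,.9934])
V=np.stack([(P[...,:2]-O)@ex,(P[...,:2]-O)@ey],-1)
def rep(n,m):
    if m.sum()>30: print(n,m.sum(),np.round(P[m].mean(0),4),"vise mm",cv2.minAreaRect((V[m]*1000).astype(np.float32)))
z=P[...,2];b=(abs(V[...,0])<.05)&(V[...,1]>.0)&(V[...,1]<.15)
rep("ferr",b&(z>.112)&(z<.122)); rep("shoulder",b&(z>.092)&(z<.101)&(V[...,1]>.03))
m=(b&(z>.074)&(z<.086)).astype(np.uint8)
n,L,st,ce=cv2.connectedComponentsWithStats(m)
for k in range(1,n):
    if st[k,4]>150: rep("jaw",L==k)
f=b&(abs(V[...,0])<.015)&(z>.03)&(z<.09)
E
python3 look3.py
```

```text
time: 17.25
tool_pos: [0.5511, -0.0395, 0.2438]
tool_rot: [0.001, 0.748, 0.664, 0.001]
contact_force: [0.1, 0.3, -0.6]
gripper_width: 0.752
grasp_force: 0.0
17.25 pos [ 0.5511 -0.0395  0.2438] x [0.118 0.993 0.   ] y [ 0.993 -0.118  0.003] z [ 0.003 -0.    -1.   ] j [-0.21 -0.13  1.77  0.    1.5  -0.09] F [ 0.1  0.3 -0.6] w 0.752
ferr 876 [0.5503 0.0486 0.1164] vise mm ((-1.9103748798370361, 74.04418182373047), (21.170364379882812, 20.82340431213379), 43.88326644897461)
shoulder 1754 [0.5507 0.0484 0.0952] vise mm ((-2.0135574340820312, 74.00340270996094), (35.7227897644043, 35.2835693359375), 0.07651315629482269)
jaw 3886 [0.5566 0.0943 0.0782] vise mm ((-0.912933349609375, 120.38079071044922), (60.12763977050781, 30.21970558166504), 0.06983945518732071)
jaw 1462 [0.547  0.0087 0.0783] vise mm ((-0.6552867889404297, 33.67872619628906), (49.94149398803711, 18.071788787841797), 0.4379308223724365)
```

The blank stands square to 0.1° and centred at 74.0 mm in y, against a jaw midpoint of 74.0. It is about 1 mm off in x. Next I'll shut the fingers and hover over the first free spoke.

```bash
python3 -m handwheel '[[[0.0065,-0.032,0,0,0,0],[0.0065,-0.032,0,0,0,0],[0.0065,-0.032,0,0,0,0],[0.0065,-0.032,0,0,0,0],[0.0065,-0.032,0,0,0,0],[0,0,-0.02,0,0,0],[0,0,-0.03,0,0,0],[0,0,-0.03,0,0,0],[0,0,0,0,0,0],[0,0,0,0,0,0]]]' 0
cat > sp.py <<'E'
from h import *
im,d=grab_frame("wrist");P=cloud("wrist",d);cv2.imwrite("pics/sp.png",im)
H=np.array([.5305,-.135]);ex=np.array([.9934,-.1146]);ey=np.array([.1146,.9934])
V=np.stack([(P[...,:2]-H)@ex,(P[...,:2]-H)@ey],-1)*1000
r=np.hypot(V[...,0],V[...,1]);z=P[...,2]
g=im.max(-1)
m=(r>40)&(r<108)&(z>.07)&(z<.094)&(V[...,1]<-31)
n,L,st,ce=cv2.connectedComponentsWithStats(m.astype(np.uint8))
for k in range(1,n):
    if st[k,4]>80:
        q=V[L==k];an=np.degrees(np.arctan2(q[:,1],q[:,0]));print("spoke px",st[k,4],"ang med",round(np.median(an),1),"r",np.round(np.percentile(r[L==k],[2,98])),"a cand",np.round([(np.radians(-90-np.median(an)+72*j))for j in range(4)],2))
s=state();t=(np.array(s["tool_pos"][:2])-H);print("t",round(s["time"],2),"tcp rel",np.round([t@ex*1000,t@ey*1000],1),"z",round(s["tool_pos"][2],4),"w",round(s["gripper_width"],2),"F",np.round(s["contact_force"],1))
E
python3 sp.py
```

```text
time: 18.13
tool_pos: [0.5819, -0.1964, 0.1601]
tool_rot: [-0.002, 0.746, 0.666, -0.001]
contact_force: [0.4, 0.5, 0.1]
gripper_width: 0.003
grasp_force: 0.0
spoke px 1651 ang med -140.1 r [54. 98.] a cand [0.87 2.13 3.39 4.64]
spoke px 2089 ang med -67.1 r [ 42. 101.] a cand [-0.4   0.86  2.11  3.37]
t 18.18 tcp rel [ 59.8 -55.8] z 0.163 w 0.0 F [ 0.3 -0.7  0.2]
```

View pics/sp.png

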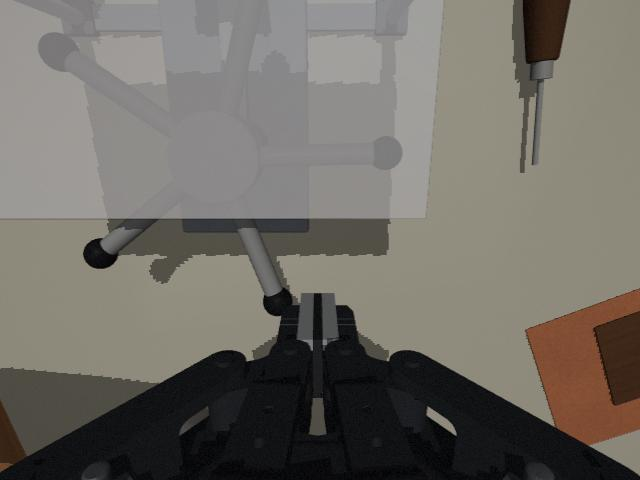

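The view shows the hub at (215,157), the spoke ball at (277,301) and the shut fingers to its right at (318,315). The guard's edge is at row 218. I'll lower beside the spoke and push.

```bash
python3 -m handwheel '[[[0,-0.003,-0.03,0,0,0],[0,0,-0.03,0,0,0],[0,0,-0.025,0,0,0],[0,0,-0.01,0,0,0],[0,0,0,0,0,0]]]' 0; python3 st.py
```

```text
time: 18.6
tool_pos: [0.5829, -0.2005, 0.0674]
tool_rot: [-0.001, 0.747, 0.665, 0.0]
contact_force: [0.6, -0.1, 0.4]
gripper_width: -0.001
grasp_force: 0.0
18.6 pos [ 0.5829 -0.2005  0.0674] x [0.115 0.993 0.001] y [ 0.993 -0.115 -0.001] z [-0.001  0.001 -1.   ] j [-0.45  0.19  1.76  0.    1.2  -0.34] F [ 0.6 -0.1  0.4] w -0.001
```

```bash
python3 -m handwheel '[[[-0.0072,-0.0012,0,0,0,0],[-0.0072,-0.0012,0,0,0,0],[-0.0072,-0.0012,0,0,0,0],[-0.0072,-0.0012,0,0,0,0],[-0.0072,-0.0012,0,0,0,0],[-0.007,0.0008,0,0,0,0],[-0.007,0.0008,0,0,0,0],[0,0,0,0,0,0]]]' 0; python3 sp.py
```

```text
time: 19.27
tool_pos: [0.5332, -0.2066, 0.0701]
tool_rot: [0.002, 0.747, 0.665, 0.001]
contact_force: [2.4, -0.8, 1.6]
gripper_width: -0.003
grasp_force: 1.7
spoke px 1742 ang med -25.8 r [ 80. 103.] a cand [-1.12  0.14  1.39  2.65]
spoke px 4831 ang med -92.8 r [41. 81.] a cand [0.05 1.3  2.56 3.82]
t 19.32 tcp rel [ 11.  -70.6] z 0.0697 w 0.0 F [ 1.2 -1.3  0.7]
```

```bash
python3 -m handwheel '[[[-0.0068,0.0023,0,0,0,0],[-0.0068,0.0023,0,0,0,0],[-0.0068,0.0023,0,0,0,0],[-0.0068,0.0023,-0.001,0,0,0],[-0.0068,0.0023,-0.001,0,0,0],[-0.0068,0.0023,-0.001,0,0,0],[-0.0068,0.0023,0,0,0,0],[-0.0068,0.0023,0,0,0,0],[0,0,0,0,0,0],[0.004,0,0,0,0,0],[0,0,0.02,0,0,0],[0,0,0.04,0,0,0],[0,0,0.04,0,0,0],[0.02,-0.002,0,0,0,0],[0.03,-0.0035,0,0,0,0],[0.03,-0.0035,0,0,0,0],[0.02,-0.0022,0,0,0,0],[0,0,0,0,0,0]]]' 0; python3 sp.py
```

```text
time: 20.82
tool_pos: [0.5855, -0.1985, 0.1645]
tool_rot: [-0.0, 0.746, 0.665, 0.0]
contact_force: [-1.0, -0.2, -0.2]
gripper_width: -0.0
grasp_force: 0.0
spoke px 1614 ang med -142.7 r [ 56. 101.] a cand [0.92 2.18 3.43 4.69]
spoke px 2036 ang med -70.1 r [ 41. 101.] a cand [-0.35  0.91  2.17  3.42]
t 20.87 tcp rel [ 60.2 -56.7] z 0.1641 w -0.0 F [-0.9  1.  -0.3]
```

```bash
python3 -m handwheel '[[[0,-0.002,-0.03,0,0,0],[0,0,-0.03,0,0,0],[0,0,-0.025,0,0,0],[0,0,-0.012,0,0,0],[-0.0072,-0.0012,0,0,0,0],[-0.0072,-0.0012,0,0,0,0],[-0.0072,-0.0012,0,0,0,0],[-0.0072,-0.0012,0,0,0,0],[-0.0072,-0.0012,0,0,0,0],[-0.007,0.0008,0,0,0,0],[-0.007,0.0008,0,0,0,0],[-0.0068,0.0023,0,0,0,0],[-0.0068,0.0023,0,0,0,0],[-0.0068,0.0023,0,0,0,0],[-0.0068,0.0023,0,0,0,0],[0,0,0,0,0,0]]]' 0; python3 sp.py
```

```text
time: 22.2
tool_pos: [0.5062, -0.1969, 0.071]
tool_rot: [0.003, 0.747, 0.665, 0.001]
contact_force: [2.5, -1.2, 3.6]
gripper_width: -0.001
grasp_force: 1.8
spoke px 4479 ang med -49.3 r [ 50. 100.] a cand [-0.71  0.55  1.8   3.06]
spoke px 5115 ang med -119.2 r [45. 89.] a cand [0.51 1.77 3.02 4.28]
t 22.25 tcp rel [-16.9 -64.3] z 0.0707 w -0.0 F [ 1.6 -1.5  2.4]
```

```bash
python3 -m handwheel '[[[-0.0068,0.0023,-0.001,0,0,0],[-0.0068,0.0023,-0.001,0,0,0],[-0.0068,0.0023,0,0,0,0],[-0.0068,0.0023,0,0,0,0],[0,0,0,0,0,0],[0.004,0,0,0,0,0],[0,0,0.02,0,0,0],[0,0,0.04,0,0,0],[0,0,0.04,0,0,0],[0.02,-0.002,0,0,0,0],[0.03,-0.0035,0,0,0,0],[0.03,-0.0035,0,0,0,0],[0.02,-0.0022,0,0,0,0],[0,0,0,0,0,0]]]' 0; python3 sp.py
```

```text
time: 23.42
tool_pos: [0.5851, -0.1978, 0.1656]
tool_rot: [0.0, 0.746, 0.665, 0.0]
contact_force: [-0.5, -1.0, 0.5]
gripper_width: -0.001
grasp_force: 0.0
spoke px 1586 ang med -142.9 r [ 56. 101.] a cand [0.92 2.18 3.44 4.69]
spoke px 2008 ang med -70.3 r [ 41. 101.] a cand [-0.34  0.91  2.17  3.43]
t 23.47 tcp rel [ 59.8 -56. ] z 0.1653 w 0.01 F [ 0.4  0.6 -0.4]
```

```bash
python3 -m handwheel '[[[0,-0.002,-0.03,0,0,0],[0,0,-0.03,0,0,0],[0,0,-0.025,0,0,0],[0,0,-0.013,0,0,0],[-0.0072,-0.0012,0,0,0,0],[-0.0072,-0.0012,0,0,0,0],[-0.0072,-0.0012,0,0,0,0],[-0.0072,-0.0012,0,0,0,0],[-0.0072,-0.0012,0,0,0,0],[-0.005,0.0006,0,0,0,0],[-0.004,0.0005,0,0,0,0],[0,0,0,0,0,0],[0,0,0,0,0,0]]]' 0; python3 sp.py
```

```text
time: 24.55
tool_pos: [0.5395, -0.2062, 0.0718]
tool_rot: [0.004, 0.747, 0.665, 0.002]
contact_force: [3.4, -1.4, 3.4]
gripper_width: -0.001
grasp_force: 2.4
spoke px 316 ang med -22.6 r [ 93. 103.] a cand [-1.18  0.08  1.34  2.59]
spoke px 4344 ang med -87.1 r [41. 79.] a cand [-0.05  1.21  2.46  3.72]
t 24.6 tcp rel [ 17.1 -69.6] z 0.0717 w 0.0 F [ 4.3 -0.9  4.3]
```

```bash
python3 -m handwheel '[[[-0.003,0.0004,-0.001,0,0,0],[-0.003,0.0004,-0.001,0,0,0],[0,0,0,0,0,0]]]' 0; python3 sp.py
```

```text
time: 24.85
tool_pos: [0.5354, -0.2058, 0.0708]
tool_rot: [0.006, 0.747, 0.665, 0.003]
contact_force: [6.6, -2.0, 7.6]
gripper_width: 0.001
grasp_force: 4.7
spoke px 1110 ang med -24.7 r [ 86. 103.] a cand [-1.14  0.12  1.37  2.63]
spoke px 4519 ang med -90.9 r [41. 80.] a cand [0.02 1.27 2.53 3.79]
t 24.9 tcp rel [ 13.  -69.7] z 0.0708 w 0.0 F [ 7.  -2.2  7.3]
```

```bash
python3 -m handwheel '[[[-0.003,0.0004,0,0,0,0],[-0.002,0.0002,0,0,0,0],[0,0,0,0,0,0]]]' 0; python3 sp.py
```

```text
time: 25.15
tool_pos: [0.5307, -0.2051, 0.0708]
tool_rot: [0.006, 0.747, 0.665, 0.003]
contact_force: [8.0, -2.6, 6.3]
gripper_width: 0.001
grasp_force: 5.0
spoke px 2202 ang med -27.4 r [ 76. 102.] a cand [-1.09  0.16  1.42  2.68]
spoke px 4626 ang med -95.4 r [41. 81.] a cand [0.09 1.35 2.61 3.86]
t 25.2 tcp rel [  8.3 -69.6] z 0.0708 w 0.0 F [ 6.9 -2.3  6.5]
```

```bash
python3 -m handwheel '[[[0.006,-0.0007,0,0,0,0],[0.01,-0.001,0,0,0,0],[0,0,0.02,0,0,0],[0,0,0.04,0,0,0],[0,0,0.04,0,0,0],[0.012,-0.0015,0,0,0,0],[0.025,-0.003,0,0,0,0],[0,0,0,0,0,0],[0,0,0,0,0,0]]]' 0; python3 sp.py
```

```text
time: 25.95
tool_pos: [0.5794, -0.2091, 0.1651]
tool_rot: [-0.001, 0.747, 0.665, -0.0]
contact_force: [-0.9, -0.2, 0.6]
gripper_width: 0.004
grasp_force: 0.0
spoke px 1034 ang med -26.0 r [ 71. 103.] a cand [-1.12  0.14  1.4   2.65]
spoke px 2080 ang med -96.5 r [ 41. 100.] a cand [0.11 1.37 2.63 3.88]
t 26.0 tcp rel [ 56.5 -67.9] z 0.1648 w 0.0 F [-0.3 -0.2 -0.6]
```

The capstan reads about 3.9 rad and the torque rose as expected for a tight grip. Next is the lock lever.

```bash
python3 -m handwheel '[[[0,0,0.03,0,0,0],[0,0,0.03,0,0,0],[-0.022,0.031,0,0,0,0],[-0.022,0.031,0,0,0,0],[-0.022,0.031,0,0,0,0],[-0.022,0.031,0,0,0,0],[-0.022,0.031,0,0,0,0],[-0.022,0.031,0,0,0,0],[-0.022,0.031,0,0,0,0],[-0.022,0.031,0,0,0,0],[0,0,0,0,0,0],[0,0,0,0,0,0]]]' 0; python3 st.py; sed -i 's/w4.png/w5.png/' look3.py; python3 look3.py
python3 - <<'E'
from h import *
for r in pinpoint("wrist","lock_tip")[:2]: print(np.round(r["position"]),round(r["conf"],2),np.round(px2w("wrist",*r["position"],z=.108),4))
E
```

```text
time: 27.0
tool_pos: [0.4021, 0.0396, 0.2255]
tool_rot: [0.001, 0.746, 0.666, 0.0]
contact_force: [0.4, -1.1, 0.0]
gripper_width: 0.001
grasp_force: 0.0
27.0 pos [0.4021 0.0396 0.2255] x [ 0.113  0.994 -0.001] y [ 0.994 -0.113  0.001] z [ 0.001 -0.001 -1.   ] j [-0.09 -0.52  2.1  -0.    1.56  0.03] F [ 0.4 -1.1  0. ] w 0.001
ferr 967 [0.552  0.0604 0.1172] vise mm ((-0.4874420464038849, 85.61311340332031), (21.58209991455078, 21.769428253173828), 47.70147705078125)
shoulder 1613 [0.5476 0.0625 0.0963] vise mm ((-0.37990760803222656, 85.47826385498047), (37.31128692626953, 35.65023422241211), 0.04233485832810402)
jaw 5294 [0.5536 0.0763 0.0795] vise mm ((0.5973548889160156, 91.68360900878906), (83.23937225341797, 60.79500198364258), 89.93585205078125)
[377. 241.] 0.94 [0.4455 0.026  0.108 ]
```

```bash
python3 -m handwheel '[[[0,-0.004,-0.02,0,0,0],[0,0,-0.035,0,0,0],[0,0,-0.035,0,0,0],[0,0,-0.03,0,0,0],[0,0,-0.011,0,0,0],[0,0,0,0,0,0],[0.007,-0.0008,0,0,0,0],[0.007,-0.0008,0,0,0,0],[0.007,-0.0008,0,0,0,0],[0.007,-0.0008,0,0,0,0],[0.007,-0.0008,0,0,0,0],[0.007,-0.0008,0,0,0,0],[0.007,-0.0008,0,0,0,0],[0.007,-0.0008,0,0,0,0],[0,0,0,0,0,0]]]' 0; python3 st.py
```

```text
time: 28.35
tool_pos: [0.4612, 0.0279, 0.0957]
tool_rot: [0.001, 0.747, 0.665, 0.001]
contact_force: [0.6, -0.6, -0.2]
gripper_width: 0.0
grasp_force: 0.0
28.35 pos [0.4612 0.0279 0.0957] x [ 0.115  0.993 -0.   ] y [ 0.993 -0.115  0.003] z [ 0.003 -0.001 -1.   ] j [-0.1  -0.23  2.11 -0.    1.26  0.02] F [ 0.6 -0.6 -0.2] w 0.0
```

```bash
python3 -m handwheel '[[[0.006,-0.0007,0,0,0,0],[0.006,-0.0007,0,0,0,0],[0.006,-0.0007,0,0,0,0],[0.004,-0.0005,0,0,0,0],[0,0,0,0,0,0]]]' 0; python3 st.py
```

```text
time: 28.77
tool_pos: [0.4826, 0.0254, 0.0956]
tool_rot: [0.001, 0.747, 0.665, 0.001]
contact_force: [0.6, -0.5, -0.7]
gripper_width: 0.001
grasp_force: 0.0
28.77 pos [0.4826 0.0254 0.0956] x [ 0.116  0.993 -0.   ] y [ 0.993 -0.116  0.002] z [ 0.002 -0.    -1.   ] j [-0.1  -0.17  2.06 -0.    1.25  0.01] F [ 0.6 -0.5 -0.7] w 0.001
```

```bash
python3 -m handwheel '[[[0.003,-0.0003,0,0,0,0],[0,0,0,0,0,0]]]' 0; python3 st.py
```

```text
time: 28.93
tool_pos: [0.4851, 0.0252, 0.0956]
tool_rot: [0.001, 0.747, 0.665, 0.001]
contact_force: [0.1, -0.6, -0.4]
gripper_width: -0.001
grasp_force: 0.1
28.93 pos [0.4851 0.0252 0.0956] x [ 0.115  0.993 -0.   ] y [ 0.993 -0.115  0.002] z [ 0.002 -0.    -1.   ] j [-0.1  -0.16  2.05 -0.    1.25  0.01] F [ 0.1 -0.6 -0.4] w -0.001
```

Run:
```python
from h import *
im,d=grab_frame("wrist");cv2.imwrite("pics/l1.png",im)
for c in("wrist","side"):
    if c=="side": grab_frame(c)
    for r in pinpoint(c,"lock_tip")[:2]: print(c,np.round(r["position"]),round(r["conf"],2),np.round(px2w(c,*r["position"],z=.106),4))
```

```text
wrist [382. 324.] 0.89 [0.5108 0.0226 0.106 ]
side [340. 247.] 0.56 [0.5135 0.0139 0.106 ]
```

View pics/l1.png

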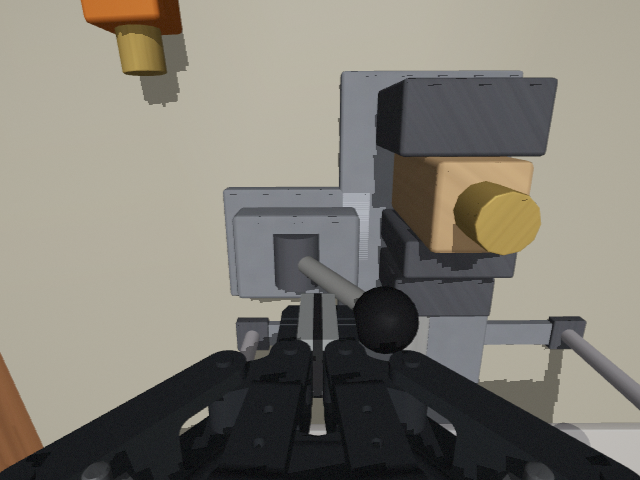

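The view shows the lever leaning away, its ball at (387,320) against the fingers. The blank is clamped between the jaws with its ferrule up at (497,216). I'll push until I feel the stop.

```bash
python3 -m handwheel '[[[0.002,-0.0002,0,0,0,0],[0.002,-0.0002,0,0,0,0],[0,0,0,0,0,0]]]' 0; python3 st.py
```

```text
time: 29.38
tool_pos: [0.4865, 0.0251, 0.095]
tool_rot: [-0.002, 0.747, 0.665, -0.002]
contact_force: [-9.1, 0.6, 5.3]
gripper_width: 0.0
grasp_force: 5.1
29.38 pos [0.4865 0.0251 0.095 ] x [ 0.115  0.993 -0.   ] y [ 0.993 -0.115 -0.005] z [-0.005  0.    -1.   ] j [-0.1  -0.15  2.05 -0.    1.25  0.01] F [-9.1  0.6  5.3] w 0.0
```

```bash
python3 -m handwheel '[[[0.002,-0.0002,0,0,0,0],[0,0,0,0,0,0]]]' 0; python3 st.py
```

```text
time: 29.55
tool_pos: [0.4868, 0.0251, 0.0949]
tool_rot: [-0.004, 0.747, 0.665, -0.004]
contact_force: [-15.6, 1.4, 10.6]
gripper_width: -0.004
grasp_force: 8.9
29.55 pos [0.4868 0.0251 0.0949] x [ 0.115  0.993 -0.001] y [ 0.993 -0.115 -0.01 ] z [-0.01  0.   -1.  ] j [-0.1  -0.15  2.04 -0.    1.26  0.01] F [-15.6   1.4  10.6] w -0.004
```

At the end stop (15 N). I'll back off, lift and take a final look.

```bash
python3 -m handwheel '[[[-0.006,0.0007,0,0,0,0],[-0.02,0.002,0,0,0,0],[-0.03,0.003,0,0,0,0],[-0.02,0.002,0.02,0,0,0],[-0.01,0,0.04,0,0,0],[0,0,0.04,0,0,0],[0,-0.01,0.04,0,0,0],[0,-0.01,0.02,0,0,0],[0,0,0,0,0,0],[0,0,0,0,0,0]]]' 0; python3 look3.py
python3 - <<'E'
from h import *
for r in pinpoint("wrist","lock_tip")[:1]: print(np.round(r["position"]),np.round(px2w("wrist",*r["position"],z=.104),4))
im,_=grab_frame("side");cv2.imwrite("pics/fin.png",cv2.resize(im[150:450,130:450],None,fx=2,fy=2)[:600,:])
im,_=grab_frame("scene")
for t,z in(("jar",0),("spool",0),("awl",.015),("hammer",0)):
    for r in pinpoint("scene",t)[:1]: print(t,np.round(px2w("scene",*r["position"],z=z),3))
E
```

```text
time: 30.38
tool_pos: [0.4057, 0.0119, 0.2573]
tool_rot: [0.002, 0.747, 0.665, 0.002]
contact_force: [-0.4, 0.6, 0.2]
gripper_width: -0.002
grasp_force: 0.0
ferr 1008 [0.5411 0.0528 0.1143] vise mm ((-20.50418472290039, 68.26667022705078), (72.51105499267578, 21.75332260131836), 46.67121505737305)
shoulder 1309 [0.5456 0.0624 0.0939] vise mm ((-21.148311614990234, 77.75921630859375), (85.90655517578125, 45.40962600708008), 27.499351501464844)
jaw 4560 [0.5518 0.0767 0.0768] vise mm ((-2.075328826904297, 92.85127258300781), (60.57954025268555, 83.27509307861328), 0.009450195357203484)
[451. 192.] [0.5098 0.0225 0.104 ]
jar [ 0.425 -0.379  0.   ]
spool [0.758 0.194 0.   ]
awl [ 0.753 -0.023  0.015]
hammer [0.667 0.426 0.   ]
```

View pics/fin.png

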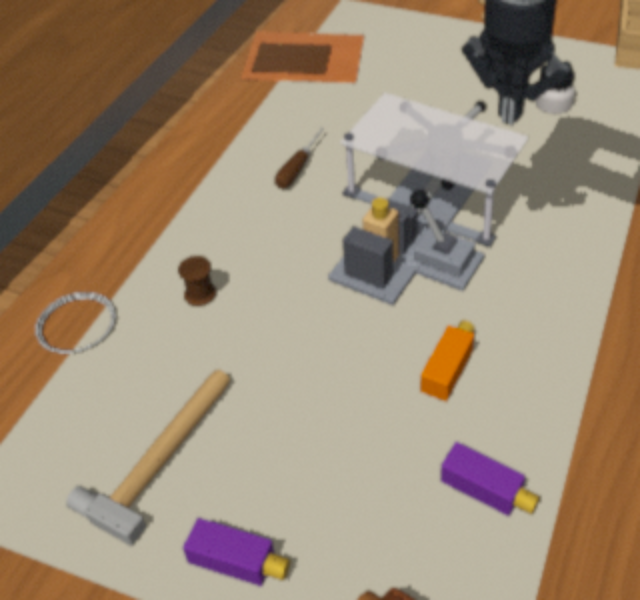

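The final view shows the blank clamped with its ferrule up at (381,210), the lever leaning away at (420,198), and the bystanders in place. Handing in.

```bash
python3 -c "
from plant import *
print(job_done())"
```

```text
the job is handed in; nothing more can be done
None
```

I handed the job in at about 30.5 s on the robot's clock: the blank was stood on the bench and let go, re-gripped from above, stood in the vise and clamped tight ferrule up (capstan about 3.9 rad), the lock lever is at its far end stop, and the jar, spool, awl and hammer were left alone.

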